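Put the sharpening stones back in their own cases

TASK

The long narrow stick stone has been pushed into the wrong case: pull it out of the wide case and slide it fully home into the narrow case, and slide the broader slip stone that lies on the bench fully home into the wide case. Each stone must end up lying against the back of its case, and the other things on the bench are to be left where they are.

Things in the scene. Friction and masses are not known exactly. Their poses are not given: they have to be found in the camera images.
- wide_case: The wider of two plain brown wooden sleeves screwed flat to the bench: 92 long (its x) x 61 wide x 25 high mm. Origin: centre of its underside; z up. Its only opening is in its -x end: the tunnel is 43 wide, 14 high and 82 deep, over a 5 mm floor, and runs along x from x=-46 to the closed back at x=+36 mm. The first 6 mm of its floor, sides and roof are flared outward by 3 mm as a lead-in. Low screw tabs stick out 15 mm beside its back end.
- narrow_case: The narrower of the two sleeves, same make and fixed too: 108 long (its x) x 47 wide x 25 high mm. Origin: centre of its underside. Opening in its -x end: tunnel 29 wide, 14 high and 98 deep, over a 5 mm floor, from x=-54 to the closed back at x=+44 mm; first 6 mm flared by 3 mm in the same way. Same screw tabs.
- slip_stone: Slip stone: flat greyish sharpening stone with rounded edges, 40 (its x) x 100 (its y, length) x 11 (z) mm, about 0.07 kg. Origin: centre of its underside. It lies flat on the bench, an eraser and an offcut beside its long sides (about 30 mm free). Let go with its middle less than 10 mm inside a mouth it tips and jams. At home in the wide case it sticks out 18 mm.
- stick_stone: Stick stone: flat grey sharpening stone, longer and narrower, 26 (its x) x 120 (its y, length) x 11 (z) mm, about 0.07 kg. Origin: centre of its underside. At the start it sits loosely in the wrong, wide case, on its floor, with 42 to 54 mm sticking out of the mouth. At home in the narrow case it sticks out 22 mm.
- eraser: Blue and white eraser, 19 x 42 x 13 mm, lying loose beside the slip stone; origin: centre of its underside. To be left alone.
- offcut_3: Small pale block of wood, 40 x 50 x 24 mm, lying loose on the other side of the slip stone; origin: centre of its underside. Beyond it a fixed blue clamp stands 90 mm high at the right bench edge. To be left alone.
- wax_tin: Flat round green tin, diameter 86, height 29 mm, loose; origin: centre of its underside. To be left alone.
- oilstone: Dark stone bedded in a wooden block, 62 (x) x 165 (y) x 34 mm, loose; origin: centre of its underside. To be left alone.

How it is judged:
By the outcome, as a careful person would: the job done as asked, in the order asked, and still so for the second after the job is handed in, with the robot touching nothing.
It also fails if it takes over 72 s, if anything falls off the work surface, if the arm or the gripper's body presses on something with over 40 N, if the wrist force passes 120 N, or if a joint passes its speed limit or range.

ROBOT

A 7-joint arm with a two-finger parallel gripper is mounted at the origin on the work surface; the furniture and walls round the work are solid. World frame = base frame: x ahead of the robot, y to its left, z up, the work surface at z = 0. Lengths are in mm, angles in rad, forces in N, time in s.
With the tool pointing down it reaches from about 425 to 800 mm from the base axis. Payload 8.3 kg.
Tool frame: the origin (TCP) lies on the centre line of the jaws, within the pads' length; the fingertips stand 22 mm ahead of it and the grasp point (between the pads) lies 3 mm ahead of it; z points along the fingers, y is the line along which they close (so a half turn about z gives the same grasp; the last joint's range is limited). The gripper opens to 85 mm and grips with 20 to 120 N. Pads are 22 mm wide; open, the fingers measure 114 mm over their backs; the gripper's body (76 mm by 85 mm) begins 54 mm behind the grasp point. The pads swing forward as they close: fully open they stand 13 mm farther back than shut.
Start: joints at [1.171, 0.383, 0.016, 1.37, -0.006, 1.388, -0.046], TCP at [206.578, -589.856, 253.279] pointing down, gripper open.
Joint ranges: [-2.95, 2.95], [-0.25, 2.06], [-1.52, 1.56], [0.18, 2.33], [-1.44, 4.58], [0.02, 2.06], [-3.01, 3.01]. Speed limits (rad/s): [2.39, 2.39, 3.01, 3.01, 3.14, 3.14, 3.14].

INTERFACE

Orientations are given as a unit quaternion [w, x, y, z].
In Python, from station import arm, viewer gives the robot as it stands.
- The arm moves only by the tool send_rows, never from a script. Its argument "targets" is a list of rows, each a list of 6 numbers: the shift along the tool's x, y, z in mm, then the turn, a rotation vector about the tool's x, y, z in degrees. In form: [[tx, ty, tz, rx, ry, rz], ...]. A call has 1 to 8 rows; each row is the pose to reach, as a shift and turn from the pose commanded when the call began, along the tool's axes at that moment; what a row does not reach only later rows make up. A row lasts 1/8 s, in which the tool goes at most 62.5 mm and 10.7 degrees, less where a joint would pass 70% of its speed; a pose out of reach is approached as far as the arm can. A call with a gripper value outside its range is refused whole. "fingers" is the finger opening in mm, from 0 to 85.4, set as the call begins (left out, the last holds). The fingers move at their own pace and stop on an object; "grip_force" is the grip in N (left out, the last holds). Time passes only in rows, so rows that repeat a pose let the fingers close. It gives the time, the measured TCP pose, the force, the opening and the grip force at its end, in the units of the state.
- arm.observe(): the state, without advancing time (a new reading comes with each control period).
- viewer.snapshot(name): name is "scene" or "top" or "wrist"; returns the picture (480x640x3 uint8, red, green, blue); there is no depth.
- viewer.calibration(name): a dict with "fov_y" (degrees; the focal length in pixels is half the picture's height over the tangent of half this angle, whatever the lens; pixels are square), "cx", "cy" (the principal point, pixels), "T" (4x4, takes a point from camera to world coordinates); the wrist camera has in their place "mount" (4x4, takes a point from camera to tool coordinates, whose origin is the TCP and whose axes are the flange's). Camera axes: x right, y up, looking along -z (the intrinsics and any distortion apply to the point x, -y, -z); pixel columns grow to the right and rows downward; lengths in mm; the calibration is good to about 2 mm. A picture is of the moment at which its call begins: read the wrist's pose just before it. calibration takes no time and is no camera call.
- arm.job_done(): hands the job in; it is judged then, once.
The state is a dict: "time": time; "joints": joint angles; "dq": joint speeds; "joint_torque": joint torques, N m; "ee_pos": TCP position; "eef_rot": TCP orientation; "contact_force": force on the tool from outside, world axes, zero at the start; "torque": the same for the moment, N m; "gripper_width": opening from 0.0 (shut) to 1.0 (fully open); "grip_force": force on a finger pad.
Only numpy, scipy, OpenCV 4.12 (cv2) and the standard library are available. Lean on these libraries where they do the work, as an engineer would, in place of code of your own. Each camera call takes 0.05 s, during which the arm holds its last target. There are 200 camera calls.

## Working session

There is one attempt and no reset: what is moved stays moved. The work goes in short steps, Python scripts to look and compute and a tool call to move; the robot and the scene stay as the last step left them, time stands still between calls to the robot, and variables do not carry over. Pictures are saved under pics/ and viewed, at most 10 in all, crops included, and the job is handed in when it is done.

Besides the shell and the picture viewer there is one more tool, called after "Call:" as a command line: name --pt "numbers of a row" for each row, then --argument value for the rest. send_rows: Moves the arm, as the interface text tells. Its arguments: {"type":"object","properties":{"targets":{"type":"array"},"fingers":{"type":"number"},"grip_force":{"type":"number"}},"required":["targets"]}

```bash
ls; mkdir -p pics
python3 - <<'E'
from station import arm, viewer
import cv2, numpy as np
s=arm.observe(); print(s)
for n in("top","scene","wrist"):
    im=viewer.snapshot(n); cv2.imwrite(f"pics/{n}0.png",im[:,:,::-1]); c=viewer.calibration(n); print(n,{k:(np.round(v,4).tolist() if hasattr(v,'__len__') and not isinstance(v,str) else v) for k,v in c.items()})
E
```

```text
pics
{'time': 0.0, 'joints': array([ 1.17107416,  0.384251  ,  0.01636421,  1.37115745, -0.00627905,
        1.38819787, -0.04651303]), 'dq': array([ 0.00035838, -0.00074073,  0.00108154,  0.00111801, -0.0016542 ,
       -0.00125431, -0.00118587]), 'joint_torque': array([ 5.83608944e-04, -6.27592421e+01,  8.44482724e-01, -3.71822762e+01,
        1.65818108e-02,  1.41116002e-02,  7.06324471e-06]), 'ee_pos': array([ 206.43706878, -589.43505719,  252.26925678]), 'eef_rot': array([-9.63297322e-04,  9.85846535e-01,  1.67647382e-01, -1.90726998e-04]), 'contact_force': array([0.44450171, 0.10302185, 0.36642567]), 'torque': array([-0.00011231, -0.00952767,  0.02886626]), 'grip_force': 0.0, 'gripper_width': 1.0012506886608101}
top {'fov_y': 55.691781135867785, 'cx': 320.6482498226925, 'cy': 245.03373694200917, 'T': [[0.01, 0.9815, -0.1911, 352.1088], [-0.9999, 0.0108, 0.0035, -82.0937], [0.0055, 0.191, 0.9816, 879.0028], [0.0, 0.0, 0.0, 1.0]]}
scene {'fov_y': 55.62835141415484, 'cx': 311.34136745203006, 'cy': 233.55449902335525, 'T': [[0.7252, 0.3166, -0.6114, -12.1506], [-0.6885, 0.3398, -0.6407, -607.001], [0.0049, 0.8856, 0.4644, 450.0255], [0.0, 0.0, 0.0, 1.0]]}
wrist {'fov_y': 65.54616348650174, 'cx': 315.17367463214293, 'cy': 238.1037056757461, 'mount': [[-0.0009, 0.965, 0.2624, 66.0844], [1.0, 0.001, -0.0001, 0.0935], [-0.0004, 0.2624, -0.965, -119.6821], [0.0, 0.0, 0.0, 1.0]]}
```

View pics/top0.png

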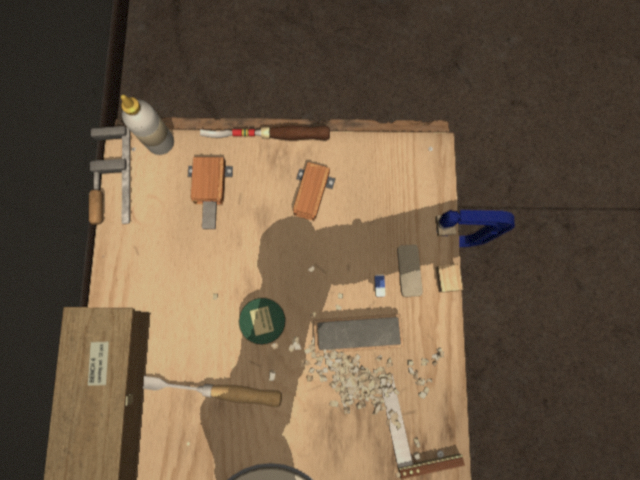

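View pics/scene0.png

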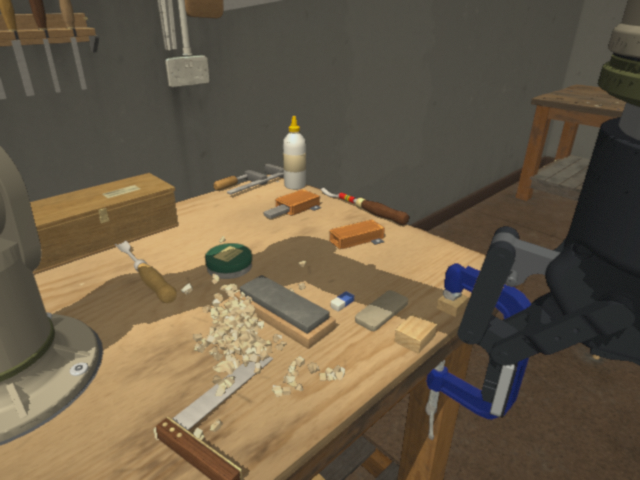

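```bash
cat > h.py <<'E'
from station import arm, viewer
import cv2, numpy as np
from scipy.spatial.transform import Rotation as R
def pose(s=None):
    s=s or arm.observe(); q=s['eef_rot']; T=np.eye(4)
    T[:3,:3]=R.from_quat([q[1],q[2],q[3],q[0]]).as_matrix(); T[:3,3]=s['ee_pos']; return T
def camT(n,P=None):
    c=viewer.calibration(n); return (np.array(c['T']) if 'T' in c else (pose() if P is None else P)@np.array(c['mount'])),c
def pix2w(n,uv,z,P=None):
    T,c=camT(n,P); f=240/np.tan(np.radians(c['fov_y']/2)); uv=np.atleast_2d(np.array(uv,float))
    d=np.c_[(uv[:,0]-c['cx'])/f,-(uv[:,1]-c['cy'])/f,-np.ones(len(uv))]@T[:3,:3].T
    o=T[:3,3]; return o+d*((z-o[2])/d[:,2])[:,None]
def w2pix(n,X,P=None):
    T,c=camT(n,P); f=240/np.tan(np.radians(c['fov_y']/2)); p=(np.atleast_2d(X)-T[:3,3])@T[:3,:3]
    return np.c_[c['cx']+f*p[:,0]/-p[:,2],c['cy']+f*p[:,1]/p[:,2]]
def shift(target,yaw=None):
    """tool-axis shift to world target; yaw = desired world direction (deg) of tool x, tool pointing down"""
    P=pose(); t=P[:3,:3].T@(np.array(target)-P[:3,3]); r=None
    if yaw is not None:
        a=np.radians(yaw); D=np.array([[np.cos(a),np.sin(a),0],[np.sin(a),-np.cos(a),0],[0,0,-1]])
        r=np.degrees(R.from_matrix(P[:3,:3].T@D).as_rotvec())
    return np.round(t,1),None if r is None else np.round(r,2)
def snap(n,name):
    P=pose(); im=viewer.snapshot(n); cv2.imwrite(f'pics/{name}.png',im[:,:,::-1]); np.save(f'pics/{name}.npy',P); return im
E
python3 - <<'E'
from h import *
im=cv2.imread('pics/top0.png')[140:310,180:470]; cv2.imwrite('pics/topc.png',cv2.resize(im,None,fx=2.75,fy=2.75,interpolation=cv2.INTER_CUBIC))
for n,uv,z in[('wide',(208,178),25),('stickend',(209,229),16),('narrow',(312,190),25),('slip',(410,270),11),('eraser',(380,286),13),('offcut',(450,279),24),('tin',(262,321),29),('clamp',(450,218),90)]:
    print(n,pix2w('top',uv,z).round(0))
print(pose().round(2))
E
```

```text
wide [[650. 138.  25.]]
stickend [[549. 132.  16.]]
narrow [[628. -67.  25.]]
slip [[ 474. -258.   11.]]
eraser [[ 442. -199.   13.]]
offcut [[ 456. -331.   24.]]
tin [[374.  22.  29.]]
clamp [[ 558. -316.   90.]]
[[ 9.4000e-01  3.3000e-01 -0.0000e+00  2.0643e+02]
 [ 3.3000e-01 -9.4000e-01  0.0000e+00 -5.8954e+02]
 [-0.0000e+00 -0.0000e+00 -1.0000e+00  2.5249e+02]
 [ 0.0000e+00  0.0000e+00  0.0000e+00  1.0000e+00]]
```

View pics/topc.png

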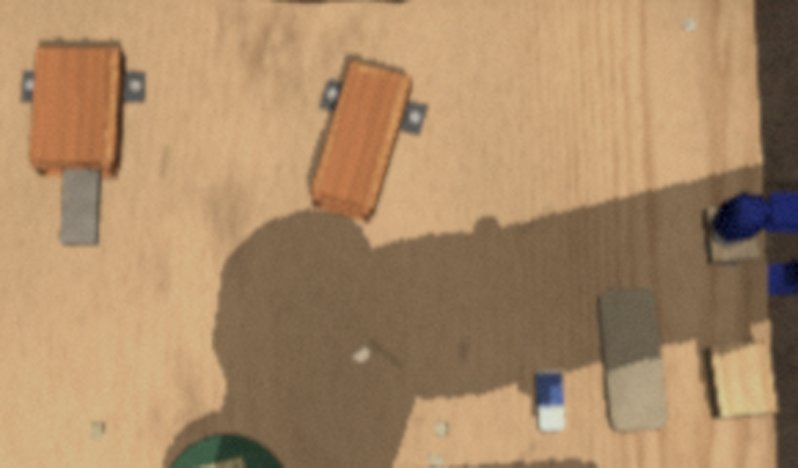

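```bash
python3 -c "
from h import *
print(shift([540,30,210],0))"
```

```text
(array([ 519.6, -474.4,   43.2]), array([-0.09,  0.02, 19.3 ]))
```

Call:
send_rows --pt "60 -55 0 0 0 8" --pt "100 -92 0 0 0 16" --pt "140 -128 0 0 0 19.3" --pt "180 -165 0 0 0 19.3" --pt "220 -201 0 0 0 19.3" --pt "260 -238 0 0 0 19.3" --pt "300 -274 0 0 0 19.3" --pt "340 -310 10 0 0 19.3" --fingers 50

```text
time: 1.15
ee_pos: [425.9, -183.4, 243.9]
eef_rot: [0.0, 1.0, -0.0, 0.001]
contact_force: [0.1, -0.3, -1.0]
gripper_width: 0.588
grip_force: 0.0
```

```bash
python3 -c "
from h import *
print(pose().round(1),shift([540,30,210],0),arm.observe()['time'])"
```

```text
[[   1.    -0.     0.   425.9]
 [  -0.    -1.    -0.  -183.4]
 [   0.     0.    -1.   243.9]
 [   0.     0.     0.     1. ]] (array([ 114. , -213.4,   33.9]), array([ 0.05, -0.09, -0.01])) 1.15
```

Call:
send_rows --pt "28 -53 8 0 0 0" --pt "56 -106 16 0 0 0" --pt "85 -160 24 0 0 0" --pt "114 -213 34 0 0 0" --pt "114 -213 34 0 0 0" --pt "114 -213 34 0 0 0"

```text
time: 1.9
ee_pos: [538.8, 27.8, 208.8]
eef_rot: [0.0, 1.0, 0.0, -0.001]
contact_force: [-0.1, -0.3, -0.3]
gripper_width: 0.586
grip_force: 0.0
```

```bash
python3 -c "
from h import *
im=snap('wrist','w1'); print(pose().round(2))"
```

```text
[[  1.    -0.    -0.   538.78]
 [ -0.    -1.    -0.    26.81]
 [ -0.     0.    -1.   209.16]
 [  0.     0.     0.     1.  ]]
```

View pics/w1.png

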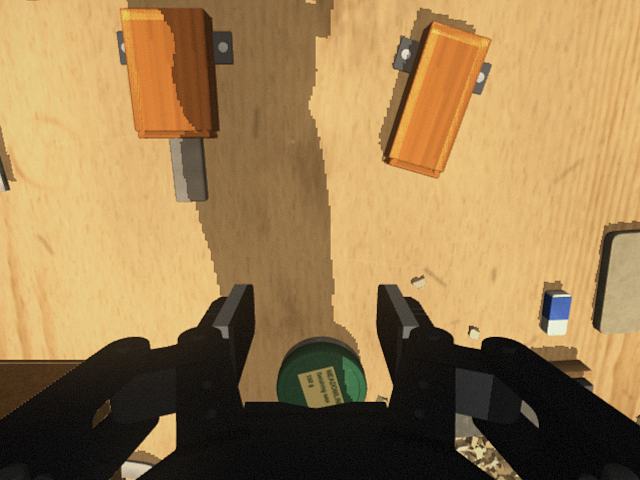

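```bash
cat >> h.py <<'E'
from scipy.optimize import minimize
def box(p,L,W,z0,z1):
    x,y,a=p; c,s=np.cos(a),np.sin(a)
    return np.array([[x+c*u*L/2-s*v*W/2,y+s*u*L/2+c*v*W/2,z] for z in(z0,z1) for u in(-1,1) for v in(-1,1)])
def hull(n,p,dims,P): return cv2.convexHull(w2pix(n,box(p,*dims),P).astype(np.float32))[:,0]
def fit(n,mask,p0,dims,P,size=4,ign=None):
    big=cv2.resize(mask,None,fx=size,fy=size,interpolation=cv2.INTER_LINEAR)>127
    def cost(q):
        m=np.zeros(big.shape,np.uint8); cv2.fillConvexPoly(m,np.round((hull(n,[q[0],q[1],q[2]/50],dims,P)+.5)*size).astype(np.int32),1)
        m=m>0
        return -(m&big).sum()/max((m|big).sum(),1)
    q=[p0[0],p0[1],p0[2]*50]
    for k in range(2):
        r=minimize(cost,q,method='Nelder-Mead',options=dict(initial_simplex=np.array([q]+[np.array(q)+d*(8-5*k) for d in np.eye(3)]),xatol=.05,fatol=1e-5)); q=r.x
    return np.array([q[0],q[1],q[2]/50]),-r.fun
def blob(m,uv):
    m=cv2.morphologyEx(cv2.morphologyEx(m.astype(np.uint8),cv2.MORPH_OPEN,np.ones((3,3))),cv2.MORPH_CLOSE,np.ones((5,5)))
    n,l=cv2.connectedComponents(m); return ((l==l[uv[1],uv[0]])*255).astype(np.uint8)
E
python3 - <<'E'
from h import *
im=cv2.imread('pics/w1.png'); P=np.load('pics/w1.npy'); hsv=cv2.cvtColor(im,cv2.COLOR_BGR2HSV)
for n,uv in [('wl',(150,70)),('wd',(200,90)),('nar',(440,100)),('wood',(350,150)),('woods',(260,150)),('st',(190,170)),('slip',(625,290)),('woodL',(60,200))]: print(n,hsv[uv[1],uv[0]])
B,G,Rr=[im[:,:,i].astype(float) for i in range(3)]
org=(G/Rr<.66)&(Rr>40); gray=(hsv[:,:,1]<75)&(hsv[:,:,2]>40)
vis=im.copy()
for nm,m,uv,p0,d in [('wide',org,(150,70),(650,138,0),(92,61,0,25)),('narrow',org,(440,100),(628,-67,-.28),(108,47,0,25))]:
    b=blob(m,uv); p,i=fit('wrist',b,p0,d,P); print(nm,p.round(3),np.degrees(p[2]).round(2),round(i,3),(b>0).sum())
    vis[b>0]=vis[b>0]//2+np.array([0,100,0],np.uint8); cv2.polylines(vis,[hull('wrist',p,d,P).astype(int)],True,(255,0,0),1)
for uv in [(190,170),(620,290)]:
    b=blob(gray,uv); vis[b>0]=(200,0,200); print(uv,(b>0).sum(),cv2.minAreaRect(np.argwhere(b>0)[:,::-1].astype(np.float32)))
cv2.imwrite('pics/v1.png',vis[0:360])
E
```

```text
wl [ 13 189 216]
wd [ 12 188 118]
nar [ 13 191 223]
wood [ 19 133 221]
woods [ 17 130 143]
st [16 66 93]
slip [ 20  90 193]
woodL [ 19 115 233]
wide [6.49328e+02 1.38739e+02 1.60000e-02] 0.93 0.883 10370
narrow [ 6.28621e+02 -6.60740e+01 -2.85000e-01] -16.32 0.773 7749
(190, 170) 299609 ((319.5, 239.5), (479.0, 639.0), 90.0)
(620, 290) 299609 ((319.5, 239.5), (479.0, 639.0), 90.0)<stdin>:5: RuntimeWarning: divide by zero encountered in divide
<stdin>:5: RuntimeWarning: invalid value encountered in divide
```

View pics/v1.png

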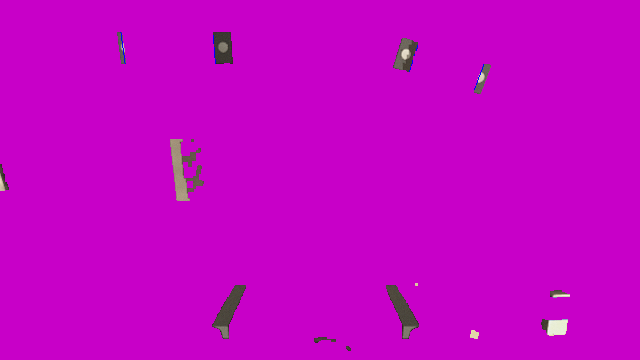

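Run:
```python
from h import *
im=cv2.imread('pics/w1.png'); P=np.load('pics/w1.npy'); hsv=cv2.cvtColor(im,cv2.COLOR_BGR2HSV); S=hsv[:,:,1]; V=hsv[:,:,2]
org=(S>158)&(V>35)&(hsv[:,:,0]<17); vis=im.copy()
for nm,m,uv,p0,d in [('wide',org,(150,70),(650,138,0),(92,61,0,25)),('narrow',org,(440,100),(628,-67,-.28),(108,47,0,25)),('stick',S<99,(190,170),(549+60,132,0),None)]:
    b=m.copy()
    if nm=='stick': 
        b[:138]=0;b[215:]=0;b[:,:150]=0;b[:,240:]=0
    b=blob(b,uv)
    if d:
        p,i=fit('wrist',b,p0,d,P); print(nm,p.round(3),np.degrees(p[2]).round(2),round(i,3),(b>0).sum())
        cv2.polylines(vis,[hull('wrist',p,d,P).astype(int)],True,(255,0,0),1)
    else: print((b>0).sum(),cv2.minAreaRect(np.argwhere(b>0)[:,::-1].astype(np.float32)))
    e=cv2.findContours(b,0,2)[0]; cv2.drawContours(vis,e,-1,(0,255,0),1)
cv2.imwrite('pics/v2.png',cv2.resize(vis[0:220,100:500],None,fx=2,fy=2,interpolation=cv2.INTER_NEAREST))
```

```text
wide [6.48981e+02 1.38920e+02 9.00000e-03] 0.49 0.905 10635
narrow [ 6.28596e+02 -6.55050e+01 -2.81000e-01] -16.13 0.821 8230
1987 ((188.19215393066406, 169.26742553710938), (64.18576049804688, 32.566925048828125), 84.5596694946289)
```

View pics/v2.png

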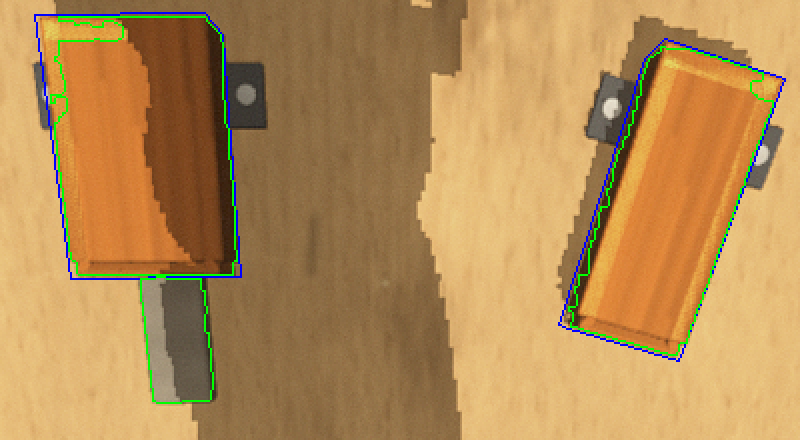

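Run:
```python
from h import *
P=np.load('pics/w1.npy')
print(pix2w('wrist',[(170.5,139),(177,201)],16,P).round(1)); print(pix2w('wrist',[(202,139),(207,200)],5,P).round(1)); print(pix2w('wrist',[(207,200)],16,P).round(1))
print(pix2w('wrist',[(601,232),(596,328)],11,P).round(1))
print(pose().round(1))
```

```text
[[603.  144.6  16. ]
 [552.3 144.3  16. ]]
[[602.9 122.3   5. ]
 [551.4 122.1   5. ]]
[[553.2 118.9  16. ]]
[[ 523.7 -223.8   11. ]
 [ 430.1 -237.9   11. ]]
[[  1.   -0.   -0.  538.8]
 [ -0.   -1.   -0.   26.8]
 [ -0.    0.   -1.  209.2]
 [  0.    0.    0.    1. ]]
```

Call:
send_rows --pt "12 -50 40 0 0 0" --pt "23 -90 85 0 0 0" --pt "23 -105 129 0 0 0" --pt "23 -105 129 0 0 0" --pt "23 -105 129 0 0 0"

```text
time: 2.58
ee_pos: [563.2, 131.1, 82.1]
eef_rot: [0.0, 1.0, -0.001, 0.001]
contact_force: [-0.1, 0.0, 1.1]
gripper_width: 0.585
grip_force: 0.0
```

Run:
```python
from h import *
im=snap('wrist','w2'); P=np.load('pics/w2.npy'); print(P.round(2)[:3,3])
s=arm.observe(); print(s['ee_pos'],s['joints'].round(3))
```

```text
[563.19 131.06  82.08]
[563.66103226 131.15627314  82.676444  ] [ 0.104  0.475 -0.499  1.694  0.259  1.036 -2.055]
```

View pics/w2.png

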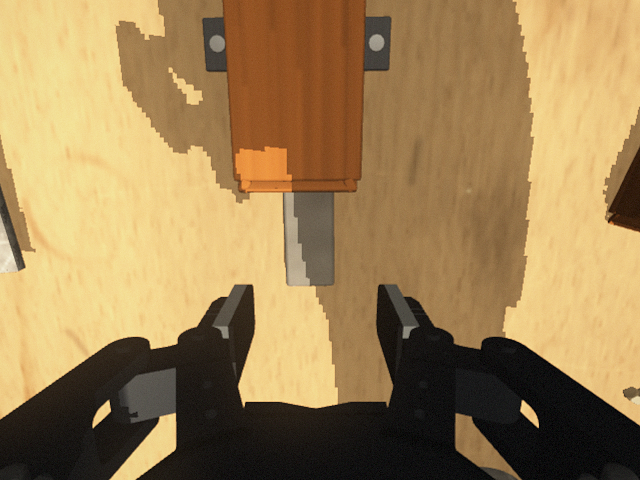

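Run:
```python
from h import *
P=np.load('pics/w2.npy')
print(pix2w('wrist',[(287,285),(334,285),(284.5,192),(333,192)],16,P).round(1))
print('case top',pix2w('wrist',[(232,180),(361,179),(223,0),(366,0)],25,P).round(1))
```

```text
[[553.1 145.9  16. ]
 [553.  120.8  16. ]
 [602.9 146.   16. ]
 [602.8 121.8  16. ]]
case top [[609.9 169.9  25. ]
 [610.2 109.1  25. ]
 [684.9 169.   25. ]
 [684.7 109.1  25. ]]
```

Call:
send_rows --pt "0 -2 30 0 0 0" --pt "0 -2 57 0 0 0" --pt "0 -2 57 0 0 0" --pt "0 -2 57 0 0 0"

```text
time: 3.12
ee_pos: [563.5, 134.6, 25.6]
eef_rot: [-0.0, 1.0, -0.001, 0.002]
contact_force: [0.3, 0.4, 0.3]
gripper_width: 0.583
grip_force: 0.0
```

Call:
send_rows --pt "0 0 0 0 0 0" --pt "0 0 0 0 0 0" --pt "0 0 0 0 0 0" --pt "0 0 0 0 0 0" --pt "0 0 0 0 0 0" --pt "0 0 0 0 0 0" --fingers 15 --grip_force 50

```text
time: 3.88
ee_pos: [563.0, 135.2, 24.4]
eef_rot: [-0.0, 1.0, -0.0, 0.001]
contact_force: [-0.8, -1.4, 7.1]
gripper_width: 0.287
grip_force: 51.7
```

Call:
send_rows --pt "-8 0 -1.5 0 0 0" --pt "-20 0 -1.5 0 0 0" --pt "-35 0 -1.5 0 0 0" --pt "-52 0 -1.5 0 0 0" --pt "-70 0 -1.5 0 0 0" --pt "-88 0 -1.5 0 0 0" --pt "-95 0 -20 0 0 0" --pt "-95 0 -45 0 0 0"

```text
time: 4.88
ee_pos: [464.2, 134.9, 67.6]
eef_rot: [0.001, 1.0, 0.001, -0.002]
contact_force: [-0.4, -0.2, 0.0]
gripper_width: 0.288
grip_force: 51.0
```

Run:
```python
from h import *
print(shift([400,0,0]))
a=np.radians(-16.13); d=np.array([np.cos(a),np.sin(a)]); m=np.array([628.6,-65.5])-54*d; print('mouth',m.round(1))
# TCP pose w. stone front (110 ahead of TCP) 20 mm before mouth
t=m-(110+25)*d; print(t.round(1),np.hypot(*t)); print(shift([*t,70],-16.13)); print(arm.observe()['joints'].round(2))
```

```text
(array([-64.1, 134.7,  68. ]), None)
mouth [576.7 -50.5]
[447. -13.] 447.2289698016867
(array([-17.3, 147.8,  -2.1]), array([ 0.09,  0.21, 16.19]))
[ 0.13  0.32 -0.55  1.95  0.21  0.93 -2.09]
```

Call:
send_rows --pt "-5 45 0 0 0 6" --pt "-10 90 0 0 0 12" --pt "-17 130 0 0 0 16.2" --pt "-17 148 0 0 0 16.2" --pt "-17 148 0 0 0 16.2" --pt "-17 148 0 0 0 16.2"

```text
time: 5.62
ee_pos: [449.4, -11.7, 68.1]
eef_rot: [-0.0, 0.99, -0.14, -0.0]
contact_force: [0.5, 0.0, 0.2]
gripper_width: 0.289
grip_force: 50.9
```

Run:
```python
from h import *
im=snap('wrist','w3'); P=np.load('pics/w3.npy'); print(P.round(3))
```

```text
[[ 9.61000e-01 -2.78000e-01 -1.00000e-03  4.49441e+02]
 [-2.78000e-01 -9.61000e-01  1.00000e-03 -1.17180e+01]
 [-1.00000e-03 -0.00000e+00 -1.00000e+00  6.81110e+01]
 [ 0.00000e+00  0.00000e+00  0.00000e+00  1.00000e+00]]
```

View pics/w3.png

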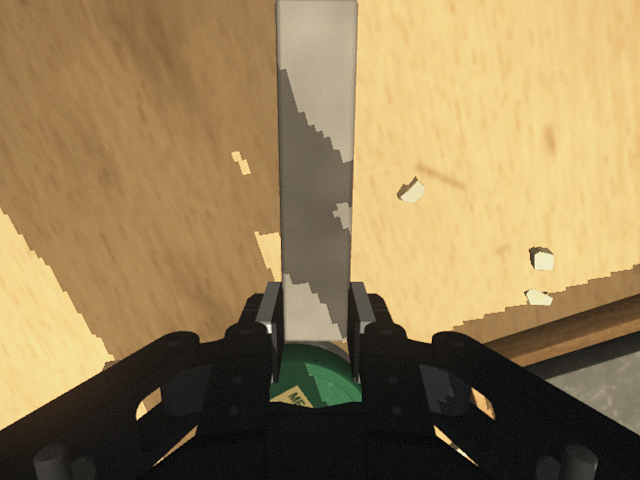

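Run:
```python
from h import *
im=snap('scene','s3')
P=pose()
for z in(8.4,): 
    X=(P@np.array([[x,y,z,1] for x in(-10,110) for y in(-13,13)]).T).T[:,:3]
    print(w2pix('scene',X).round(1))
c=w2pix('scene',P[:3,3])[0].astype(int); print(c)
x0,y0=c[0]-60,c[1]-70
cv2.imwrite('pics/s3c.png',cv2.resize(im[y0:y0+120,x0:x0+160,::-1],None,fx=5,fy=5,interpolation=cv2.INTER_CUBIC)); print(x0,y0)
```

```text
[[262.3 230.2]
 [267.7 236. ]
 [318.8 217.7]
 [325.1 222.9]]
[269 227]
209 157
```

View pics/s3c.png

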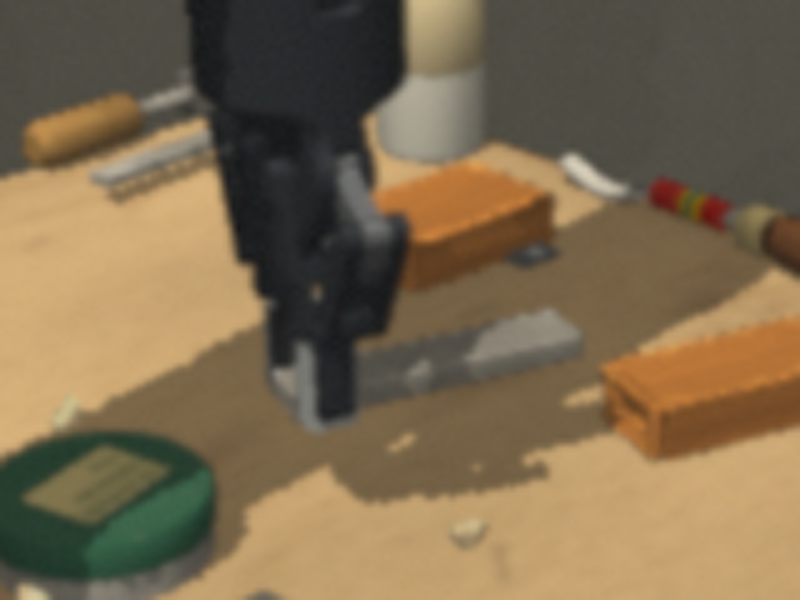

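Run:
```python
from h import *
im=cv2.imread('pics/w3.png'); S=cv2.GaussianBlur(cv2.cvtColor(im,cv2.COLOR_BGR2HSV)[:,:,1],(3,3),0).astype(int)
c=viewer.calibration('wrist'); f=240/np.tan(np.radians(c['fov_y']/2))
for r in (0,1,2,3,5,10,30,60,100,140,180,220,250,270):
    row=S[r,240:400]; k=np.where(row<85)[0]; k=k[(k>20)&(k<135)]+240; L,R_=k.min(),k.max()
    w=R_-L+1; d=26*f/w; t=np.arctan((c['cy']-r)/f)-np.radians(15.21)
    # point in tool frame
    v=(c['cy']-r)/f; M=np.array(c['mount']); p=M@np.array([0,v*d,-d,1]); print(r,L,R_,w,'tool x %.1f z %.1f'%(p[0],p[2]))
```

```text
0 277 355 79 tool x 109.6 z 19.3
1 276 356 81 tool x 108.3 z 15.7
2 276 356 81 tool x 108.0 z 15.7
3 276 356 81 tool x 107.6 z 15.6
5 276 356 81 tool x 107.0 z 15.4
10 276 356 81 tool x 105.5 z 15.0
30 276 356 81 tool x 99.3 z 13.3
60 277 355 79 tool x 90.6 z 14.1
100 278 354 77 tool x 78.2 z 14.0
140 279 353 75 tool x 65.1 z 13.9
180 280 351 72 tool x 51.1 z 15.7
220 281 350 70 tool x 36.4 z 15.7
250 282 349 68 tool x 24.4 z 16.7
270 282 348 67 tool x 16.3 z 16.7
```

```bash
cat > ins.py <<'E'
from h import *
import sys
def rep(cx,cy,yaw,half,tail):
    P=pose(); a=np.radians(yaw); d=np.array([np.cos(a),np.sin(a)]); n=np.array([-d[1],d[0]])
    v=P[:2,3]-(np.array([cx,cy])-half*d); ty=np.degrees(np.arctan2(P[1,0],P[0,0]))
    print('TCP to mouth along %.1f lateral(+left) %.1f z %.1f yawerr %.2f'%(v@d,v@n,P[2,3],ty-yaw), 'tilt',(P[:3,2]*57.3).round(2)[:2], 'F',arm.observe()['contact_force'].round(1))
if sys.argv[1]=='n': rep(628.6,-65.5,-16.13,54,22)
else: rep(649.1,139.1,0.3,46,18)
E
python3 ins.py n
```

```text
TCP to mouth along -132.8 lateral(+left) 2.2 z 68.2 yawerr 0.05 tilt [-0.02  0.03] F [-0.8  0.7 -1.1]
```

Call:
send_rows --pt "7 2 0 0 0 0" --pt "14 2 20 0 0 0" --pt "14 2 42 0 0 0" --pt "14 2 42 0 0 0" --pt "14 2 42 0 0 0"

```text
time: 6.35
ee_pos: [463.4, -18.5, 26.9]
eef_rot: [-0.0, 0.99, -0.141, 0.0]
contact_force: [0.6, 0.5, -0.4]
gripper_width: 0.288
grip_force: 50.9
```

```bash
python3 ins.py n
python3 - <<'E'
from h import *
im=snap('scene','s4'); im2=snap('top','t4')
a=cv2.resize(im[175:255,240:400,::-1],None,fx=5,fy=5,interpolation=cv2.INTER_CUBIC)
b=cv2.resize(im2[150:270,240:400,::-1],None,fx=5,fy=5,interpolation=cv2.INTER_CUBIC)[100:300]
cv2.imwrite('pics/s4c.png',np.vstack([a,b]))
E
```

```text
TCP to mouth along -117.8 lateral(+left) -0.7 z 26.9 yawerr -0.05 tilt [0.02 0.01] F [ 0.6  0.5 -0.4]
```

View pics/s4c.png

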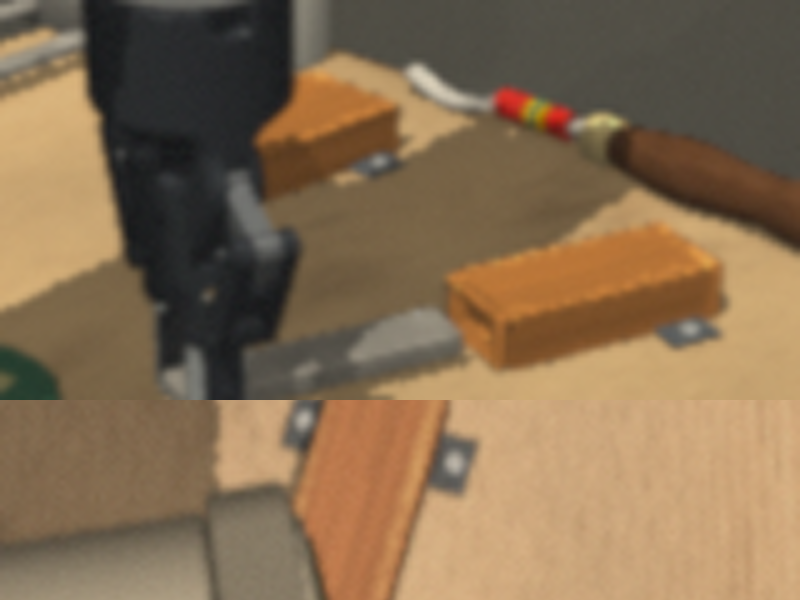

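Call:
send_rows --pt "6 0 0 0 0 0" --pt "12 0 0 0 0 0" --pt "18 0 0 0 0 0" --pt "24 0 0 0 0 0" --pt "30 0 0 0 0 0"

```text
time: 7.08
ee_pos: [492.1, -27.2, 26.3]
eef_rot: [-0.0, 0.99, -0.141, -0.0]
contact_force: [-0.3, -1.0, 0.1]
gripper_width: 0.287
grip_force: 50.9
```

```bash
python3 ins.py n
```

```text
TCP to mouth along -87.7 lateral(+left) -1.1 z 26.3 yawerr -0.07 tilt [-0.    0.01] F [-0.3 -1.   0.1]
```

Call:
send_rows --pt "9 0 0 0 0 0" --pt "18 0 0 0 0 0" --pt "27 0 0 0 0 0" --pt "36 0 0 0 0 0" --pt "45 0 0 0 0 0" --pt "53 0 0 0 0 0" --pt "60 0 0 0 0 0" --pt "66 0 0 0 0 0"

```text
time: 8.07
ee_pos: [555.5, -45.5, 26.3]
eef_rot: [-0.0, 0.99, -0.141, -0.0]
contact_force: [-0.8, 0.1, 0.1]
gripper_width: 0.287
grip_force: 50.9
```

```bash
python3 ins.py n
```

```text
TCP to mouth along -21.8 lateral(+left) -1.1 z 26.3 yawerr -0.06 tilt [-0.    0.01] F [-0.8  0.1  0.1]
```

Call:
send_rows --pt "0 0 0 0 0 0" --pt "0 0 0 0 0 0" --pt "0 0 0 0 0 0" --pt "-8 0 0 0 0 0" --pt "-18 0 0 0 0 0" --pt "-28 0 0 0 0 0" --pt "-35 0 0 0 0 0" --pt "-35 0 0 0 0 0" --fingers 45

```text
time: 9.07
ee_pos: [520.9, -35.6, 26.4]
eef_rot: [0.0, 0.99, -0.141, -0.0]
contact_force: [-0.4, -1.2, 0.1]
gripper_width: 0.529
grip_force: 0.0
```

Call:
send_rows --pt "0 0 0 0 0 0" --pt "0 0 0 0 0 0" --pt "0 0 0 0 0 0" --pt "0 0 0 0 0 0" --pt "0 0 0 0 0 0" --pt "0 0 0 0 0 0" --fingers 0 --grip_force 40

```text
time: 9.82
ee_pos: [521.5, -35.7, 26.3]
eef_rot: [-0.0, 0.99, -0.141, -0.0]
contact_force: [0.9, -1.0, -0.4]
gripper_width: -0.001
grip_force: 0.0
```

```bash
python3 ins.py n
```

```text
TCP to mouth along -57.2 lateral(+left) -1.2 z 26.3 yawerr -0.07 tilt [-0.    0.01] F [ 0.9 -1.  -0.4]
```

Call:
send_rows --pt "6 0 0 0 0 0" --pt "12 0 0 0 0 0" --pt "15 0 0 0 0 0" --pt "18 0 0 0 0 0" --pt "20 0 0 0 0 0" --pt "22 0 0 0 0 0"

```text
time: 10.58
ee_pos: [542.6, -41.9, 26.3]
eef_rot: [-0.0, 0.99, -0.141, -0.0]
contact_force: [0.1, 0.7, 0.0]
gripper_width: 0.0
grip_force: 0.1
```

Call:
send_rows --pt "1 0 0 0 0 0" --pt "2 0 0 0 0 0" --pt "2 0 0 0 0 0"

```text
time: 10.95
ee_pos: [544.6, -42.5, 26.4]
eef_rot: [-0.0, 0.99, -0.141, 0.0]
contact_force: [0.2, 0.0, 0.7]
gripper_width: 0.004
grip_force: 0.0
```

```bash
python3 ins.py n
```

```text
TCP to mouth along -33.1 lateral(+left) -1.2 z 26.4 yawerr -0.07 tilt [0.01 0.  ] F [0.2 0.  0.7]
```

Call:
send_rows --pt "1 0 0 0 0 0" --pt "2 0 0 0 0 0" --pt "2 0 0 0 0 0"

```text
time: 11.32
ee_pos: [545.6, -42.7, 26.2]
eef_rot: [0.0, 0.99, -0.141, -0.001]
contact_force: [-5.7, 0.9, 3.3]
gripper_width: -0.002
grip_force: 2.6
```

Call:
send_rows --pt "1 0 0 0 0 0" --pt "2 0 0 0 0 0" --pt "2 0 0 0 0 0"

```text
time: 11.7
ee_pos: [545.7, -42.7, 25.8]
eef_rot: [0.0, 0.99, -0.141, -0.003]
contact_force: [-12.4, 3.9, 8.9]
gripper_width: 0.0
grip_force: 6.2
```

Call:
send_rows --pt "-8 0 0 0 0 0" --pt "-20 0 0 0 0 0" --pt "-20 0 -30 0 0 0" --pt "-20 0 -75 0 0 0" --pt "-20 0 -120 0 0 0" --pt "-20 0 -120 0 0 0" --pt "-20 0 -120 0 0 0" --fingers 60

```text
time: 12.58
ee_pos: [528.7, -38.1, 146.0]
eef_rot: [0.0, 0.99, -0.141, 0.0]
contact_force: [-0.4, -0.4, -1.1]
gripper_width: 0.703
grip_force: 0.0
```

```bash
python3 ins.py n
python3 - <<'E'
from h import *
im=snap('wrist','w5')[:,:,::-1].copy(); P=np.load('pics/w5.npy'); S=cv2.GaussianBlur(cv2.cvtColor(im,cv2.COLOR_BGR2HSV)[:,:,1],(3,3),0)
a=np.radians(-16.13); d=np.array([np.cos(a),np.sin(a)]); m=np.array([628.6,-65.5])-54*d
n=np.array([-d[1],d[0]])
# saturation profile along case axis at lateral offsets, z=16
for lat in(-6,0,6):
    t=np.arange(-50,12,1.); X=np.c_[m+t[:,None]*d+lat*n,np.full(len(t),16)]
    uv=w2pix('wrist',X,P).round().astype(int); print(lat,[int(S[v,u]) if 0<=v<480 and 0<=u<640 else -1 for u,v in uv])
E
```

```text
TCP to mouth along -49.6 lateral(+left) -1.4 z 146.0 yawerr -0.08 tilt [ 0.01 -0.02] F [-0.4 -0.4 -1.1]
-6 [125, 123, 122, 121, 120, 123, 123, 123, 124, 122, 122, 122, 121, 123, 122, 124, 125, 125, 125, 125, 122, 122, 121, 121, 120, 121, 120, 121, 121, 111, 65, 62, 64, 64, 65, 65, 65, 65, 65, 65, 64, 63, 63, 64, 63, 64, 64, 64, 64, 65, 73, 165, 186, 188, 190, 189, 189, 188, 187, 191, 189, 188]
0 [125, 124, 122, 120, 119, 119, 120, 121, 122, 123, 123, 124, 123, 122, 123, 123, 123, 124, 123, 123, 123, 122, 121, 121, 120, 120, 121, 120, 121, 113, 68, 64, 66, 67, 64, 64, 65, 64, 62, 63, 63, 63, 62, 64, 63, 64, 67, 65, 65, 65, 74, 117, 188, 189, 188, 185, 186, 186, 184, 184, 188, 188]
6 [123, 124, 125, 124, 123, 125, 125, 125, 123, 122, 123, 125, 125, 125, 124, 121, 120, 123, 123, 125, 124, 122, 123, 125, 128, 128, 124, 123, 122, 110, 66, 62, 63, 64, 62, 62, 62, 64, 64, 63, 65, 65, 66, 66, 66, 66, 61, 62, 64, 63, 68, 104, 180, 186, 185, 189, 188, 181, 184, 184, 187, 187]
```

```bash
python3 -c "
from h import *
print(shift([405,-255,170],5))"
```

```text
(array([-57.9, 242.8, -24.5]), array([ 1.00e-02,  8.00e-02, -2.12e+01]))
```

Call:
send_rows --pt "-13 55 -6 0 0 -5" --pt "-26 110 -12 0 0 -10" --pt "-40 165 -18 0 0 -15" --pt "-53 220 -24 0 0 -21" --pt "-58 243 -24 0 0 -21" --pt "-58 243 -24 0 0 -21" --pt "-58 243 -24 0 0 -21"

```text
time: 13.5
ee_pos: [405.8, -253.9, 169.4]
eef_rot: [-0.001, 0.999, 0.042, -0.0]
contact_force: [1.5, 0.0, -0.1]
gripper_width: 0.706
grip_force: 0.0
```

Run:
```python
from h import *
im=snap('wrist','w6')[:,:,::-1].copy(); P=np.load('pics/w6.npy'); print(P.round(3)); hsv=cv2.cvtColor(im,cv2.COLOR_BGR2HSV); S=hsv[:,:,1]
np.set_printoptions(linewidth=250)
print(w2pix('wrist',[[474,-258,11],[430,-258,11],[520,-258,11],[442,-199,13],[456,-331,24]],P).round())
print(S[0:480:20,120:560:20])
```

```text
[[ 9.96000e-01  8.50000e-02 -1.00000e-03  4.05827e+02]
 [ 8.50000e-02 -9.96000e-01  1.00000e-03 -2.53857e+02]
 [-1.00000e-03 -2.00000e-03 -1.00000e+00  1.69411e+02]
 [ 0.00000e+00  0.00000e+00  0.00000e+00  1.00000e+00]]
[[329. 134.]
 [323. 195.]
 [335.  65.]
 [245. 173.]
 [431. 170.]]
[[113 118 120 132 124 134 128 132 131 142 145 126 129 110 113 117  56 133 146 109 112 196]
 [120 113 114 131 130 129 136 142 139 135 136 123 136 111 114 113 108 100 124 107  95 100]
 [115 112 116 117 132 134 138 126 130 122 137 134 133 120 119 128 129 143 126 107 142 153]
 [112 113 117 115 119 129 139 125 126 117 102 113 121 120 107 134 123 142 162  98 166 211]
 [116 117 112 116 114 112 137 123 121 116  89  93 115 114 112 139 117 125 108 112 102 105]
 [113 116 119 111 115 115 122 114 113 116  86  92 139 113 121 109 131 130 126 109 110 111]
 [116 115 114 107 110 116 113 111 110 118  86  87 131 111 134 132 145 125 117 105 117 109]
 [113 118 117 113 117 119  75 126 117 130  83  83 127 108 123 119 108 128 110 119 100 107]
 [117 115 109 116 113 111 115  67 120 128  84  83 124 110 126 114 109 113 103 116  90
[... 671 characters left out ...]
8  68  90 121 132 139 130 112 140  35  70 110 118  97  94 106]
 [ 55  42  85  28  57  66 125  70 122 111 129 107  48 105  88  44  31  11 116 116 116 114]
 [111  76  57  55  69  88 117  49 123 122 117 135 143 126 184  28  39  43  61  26 113 128]
 [ 27  35  20  31  85  49  56 105 119 122 116 132 118 134 122  74  64  64  10   8 170  68]
 [ 24  25  29  39  67  92  80  42 118 116 109 116 117 139 141  45  12  32   5  13  33  34]
 [ 23   7 131  77  49  55  55  82  99  82  53  81  74  47 128  45 137  55 123  16  23  12]
 [ 48 134 130  66  90  28  73  13  71 102  98  33  73  34  75 159  43 196 112  94  78 102]
 [125 128 127  74  77  32  73  33  96  16  33  38 119  16  59  13  43  51 103 127  36 128]]
```

Run:
```python
from h import *
im=cv2.imread('pics/w6.png'); P=np.load('pics/w6.npy'); S=cv2.bilateralFilter(cv2.cvtColor(im,cv2.COLOR_BGR2HSV)[:,:,1],7,40,3)
for th in(97,101):
    m=S<th; m[:,:285]=0;m[:,375:]=0;m[235:]=0; b=blob(m,(330,140)); 
    p,i=fit('wrist',b,(474,-258,.08),(100,40,0,11),P); print(th,p.round(3),np.degrees(p[2]).round(2),round(i,3),(b>0).sum(),cv2.minAreaRect(np.argwhere(b>0)[:,::-1].astype(np.float32)),cv2.boundingRect(b))
```

```text
97 [ 4.72434e+02 -2.59585e+02  7.50000e-02] 4.31 0.926 7466 ((331.4999694824219, 131.49998474121094), (54.99999237060547, 140.99996948242188), 0.0) (304, 61, 56, 142)
101 [ 4.72771e+02 -2.58733e+02  7.30000e-02] 4.17 0.939 7581 ((330.98175048828125, 131.86257934570312), (55.193424224853516, 142.1304473876953), 0.5617053508758545) (303, 61, 57, 143)
```

```bash
python3 -c "
from h import *
print(shift([433.7,-261.9,80],4.3))"
```

```text
(array([26.8, 10.7, 89.6]), array([-0.08,  0.04,  0.62]))
```

Call:
send_rows --pt "14 6 45 0 0 0.6" --pt "27 10.5 90 0 0 0.6" --pt "27 10.5 90 0 0 0.6" --pt "27 10.5 90 0 0 0.6" --fingers 58

```text
time: 14.05
ee_pos: [434.1, -262.7, 81.4]
eef_rot: [-0.0, 0.999, 0.037, 0.0]
contact_force: [0.6, -1.3, -0.1]
gripper_width: 0.677
grip_force: 0.0
```

Run:
```python
from h import *
im=snap('wrist','w7')[:,:,::-1].copy(); P=np.load('pics/w7.npy'); S=cv2.bilateralFilter(cv2.cvtColor(im,cv2.COLOR_BGR2HSV)[:,:,1],7,40,3)
# visible part: fit by edges: rows
for r in (120,160,200,240,280):
    k=np.where(S[r,250:390]<100)[0]+250; print(r,k.min(),k.max(),len(k), pix2w('wrist',[(k.min(),r),(k.max()+1,r)],11,P).round(1)[:,:2].tolist())
m=S<101; m[:,:240]=0;m[:,400:]=0;m[:40]=0; m[310:]=0; b=blob(m,(318,200)); print(cv2.boundingRect(b))
c=316; k=np.where(b[:,c])[0]; print(pix2w('wrist',[(c,k.min()),(c,k.max()+1)],11,P).round(1)); print(P[:3,3].round(1)); print(shift([433.7,-261.9,22],4.3))
```

```text
120 275 352 78 [[506.5, -237.9], [509.3, -275.7]]
160 275 351 77 [[487.5, -238.7], [490.3, -277.1]]
200 277 350 74 [[467.4, -240.7], [470.2, -278.6]]
240 277 349 73 [[446.1, -241.7], [448.9, -280.2]]
280 334 334 1 [[425.8, -273.7], [425.8, -274.3]]
(274, 88, 79, 193)
[[ 522.5 -256.7   11. ]
 [ 425.  -264.    11. ]]
[ 434.1 -262.7   81.4]
(array([-0.7, -1.4, 60. ]), array([ 0.06, -0.1 , -0.04]))
```

Call:
send_rows --pt "0 -0.5 30 0 0 0" --pt "0 -0.5 59 0 0 0" --pt "0 -0.5 59 0 0 0" --pt "0 -0.5 59 0 0 0"

```text
time: 14.6
ee_pos: [434.5, -263.4, 23.3]
eef_rot: [0.001, 0.999, 0.037, 0.001]
contact_force: [-0.0, -0.2, -0.2]
gripper_width: 0.679
grip_force: 0.0
```

Call:
send_rows --pt "0 0 0 0 0 0" --pt "0 0 0 0 0 0" --pt "0 0 0 0 0 0" --pt "0 0 0 0 0 0" --pt "0 0 0 0 0 0" --pt "0 0 0 0 0 0" --fingers 25 --grip_force 60

```text
time: 15.35
ee_pos: [434.6, -263.5, 23.5]
eef_rot: [0.001, 0.999, 0.037, 0.001]
contact_force: [-2.4, 0.6, 9.7]
gripper_width: 0.444
grip_force: 59.9
```

Call:
send_rows --pt "0 0 -5 0 0 0" --pt "0 0 -15 0 0 0" --pt "0 0 -35 0 0 0" --pt "0 0 -60 0 0 0" --pt "0 0 -60 0 0 0" --pt "0 0 -60 0 0 0"

```text
time: 16.1
ee_pos: [433.1, -262.8, 81.1]
eef_rot: [-0.0, 0.999, 0.037, -0.0]
contact_force: [-1.2, -0.2, -1.1]
gripper_width: 0.444
grip_force: 60.5
```

```bash
cat > held.py <<'E'
from h import *
import sys
W=float(sys.argv[1])
im=snap('wrist',sys.argv[2])[:,:,::-1].copy(); S=cv2.bilateralFilter(cv2.cvtColor(im,cv2.COLOR_BGR2HSV)[:,:,1],7,40,3).astype(int)
c=viewer.calibration('wrist'); f=240/np.tan(np.radians(c['fov_y']/2)); M=np.array(c['mount'])
for r in (20,60,100,140,180,220,250,270):
    k=np.where(S[r,200:440]<101)[0]+200
    if len(k)<20: print(r,len(k)); continue
    L,R_=k.min(),k.max(); w=R_-L+1; d=W*f/w; p=M@np.array([((L+R_+1)/2-c['cx'])/f*d,(c['cy']-r)/f*d,-d,1]); print(r,L,R_,len(k),'tool x %.1f y %.1f z %.1f'%tuple(p[:3]))
for col in(280,315,350): print('col',col,S[0:80:4,col].tolist())
E
python3 held.py 40 w8; python3 -c "
from h import *
print(shift([493,138.5,80],0.3))"
```

```text
20 0
60 0
100 254 367 114 tool x 78.6 y -1.2 z 19.3
140 256 367 112 tool x 65.0 y -0.9 z 18.0
180 258 367 110 tool x 51.0 y -0.6 z 16.7
220 215 430 118 tool x 51.2 y 1.6 z -52.2
250 200 429 134 tool x 47.1 y 0.1 z -57.7
270 200 439 133 tool x 44.7 y 1.0 z -61.1
col 280 [144, 143, 141, 140, 139, 141, 140, 139, 138, 139, 139, 138, 138, 138, 137, 139, 118, 93, 90, 89]
col 315 [135, 135, 135, 135, 134, 134, 132, 132, 133, 132, 132, 134, 133, 133, 132, 132, 104, 91, 90, 87]
col 350 [116, 115, 115, 115, 120, 129, 128, 129, 131, 131, 129, 128, 128, 129, 128, 130, 102, 90, 92, 93]
(array([  89.3, -395.6,    0.9]), array([-0.04,  0.06,  3.9 ]))
```

Call:
send_rows --pt "11 -50 0 0 0 2" --pt "22 -100 0 0 0 4.4" --pt "33 -150 0 0 0 4.4" --pt "44 -200 0 0 0 4.4" --pt "55 -250 0 0 0 4.4" --pt "66 -300 0 0 0 4.4" --pt "77 -345 0 0 0 4.4" --pt "89 -385 0 0 0 4.4"

```text
time: 17.15
ee_pos: [493.3, 129.4, 80.5]
eef_rot: [-0.0, 1.0, -0.001, -0.001]
contact_force: [-0.3, -0.1, -0.6]
gripper_width: 0.45
grip_force: 60.5
```

Call:
send_rows --pt "0 -11 0 0 0 0" --pt "0 -11 0 0 0 0" --pt "0 -11 0 0 0 0"

```text
time: 17.52
ee_pos: [493.8, 136.8, 80.8]
eef_rot: [0.001, 1.0, -0.003, -0.001]
contact_force: [0.1, -0.2, -0.3]
gripper_width: 0.442
grip_force: 60.5
```

```bash
python3 ins.py w; python3 held.py 40 w9;python3 - <<'E'
from h import *
P=np.load('pics/w9.npy'); im=cv2.imread('pics/w9.png'); hsv=cv2.cvtColor(im,cv2.COLOR_BGR2HSV)
# wide case side edges at rows near mouth
for r in (0,5,10,15,20,30,40):
    k=np.where((hsv[r,:,1]>158)&(hsv[r,:,0]<17)&(hsv[r,:,2]>35))[0]
    k=k[(k>150)&(k<480)]
    if len(k)>20: print(r,k.min(),k.max(),len(k),pix2w('wrist',[(k.min(),r),(k.max()+1,r)],25,P).round(1)[:,:2].tolist())
E
```

```text
TCP to mouth along -109.3 lateral(+left) -1.5 z 80.8 yawerr -0.62 tilt [-0.06 -0.06] F [ 0.1 -0.2 -0.3]
20 0
60 0
100 254 368 115 tool x 78.5 y -1.0 z 18.0
140 256 367 112 tool x 65.0 y -0.9 z 18.0
180 259 367 109 tool x 50.8 y -0.4 z 17.9
220 261 366 106 tool x 35.8 y -0.2 z 17.9
250 262 366 105 tool x 24.5 y -0.1 z 16.2
270 263 365 103 tool x 16.2 y -0.1 z 16.8
col 280 [193, 192, 191, 192, 187, 190, 190, 186, 184, 188, 189, 147, 130, 130, 130, 130, 116, 94, 90, 89]
col 315 [194, 191, 192, 191, 191, 191, 191, 188, 188, 188, 186, 146, 131, 132, 130, 131, 105, 91, 88, 86]
col 350 [192, 190, 190, 191, 189, 191, 191, 188, 188, 187, 185, 141, 131, 130, 130, 130, 101, 90, 91, 93]
0 235 379 145 [[614.9, 169.0], [614.5, 108.8]]
5 236 378 143 [[613.1, 168.7], [612.7, 109.2]]
10 236 378 143 [[611.2, 168.9], [610.9, 109.1]]
15 237 376 140 [[609.4, 168.6], [609.0, 109.9]]
20 240 374 135 [[607.5, 167.4], [607.1, 110.6]]
30 242 372 131 [[603.7, 166.8], [603.3, 111.3]]
40 250 366 117 [[599.8, 163.6], [599.5, 113.8]]
```

Call:
send_rows --pt "6 -1.8 10 0 0 0" --pt "11 -1.8 30 0 0 0" --pt "11 -1.8 50 0 0 0" --pt "11 -1.8 50 0 0 0" --pt "11 -1.8 50 0 0 0"

```text
time: 18.2
ee_pos: [505.1, 140.5, 31.2]
eef_rot: [-0.0, 1.0, -0.002, -0.0]
contact_force: [-0.1, 0.1, -0.6]
gripper_width: 0.446
grip_force: 60.5
```

Call:
send_rows --pt "6 0 0 0 0 0" --pt "12 0 0 0 0 0" --pt "17 0 0 0 0 0" --pt "22 0 0 0 0 0" --pt "22 0 0 0 0 0"

```text
time: 18.82
ee_pos: [527.9, 140.0, 31.5]
eef_rot: [-0.0, 1.0, -0.002, 0.0]
contact_force: [1.7, -2.1, -0.9]
gripper_width: 0.446
grip_force: 60.5
```

```bash
python3 ins.py w
```

```text
TCP to mouth along -75.2 lateral(+left) 1.5 z 31.5 yawerr -0.55 tilt [0.05 0.  ] F [ 1.7 -2.1 -0.9]
```

Call:
send_rows --pt "8 0.8 1 0 0 0" --pt "16 0.8 1 0 0 0" --pt "24 0.8 1 0 0 0" --pt "24 0.8 1 0 0 0"

```text
time: 19.32
ee_pos: [551.8, 139.6, 30.4]
eef_rot: [-0.0, 1.0, -0.002, 0.0]
contact_force: [0.0, -0.6, -1.3]
gripper_width: 0.445
grip_force: 60.5
```

```bash
python3 ins.py w
```

```text
TCP to mouth along -51.3 lateral(+left) 1.0 z 30.4 yawerr -0.52 tilt [0.04 0.03] F [ 0.  -0.6 -1.3]
```

Call:
send_rows --pt "8 0.4 0.5 0 0 0" --pt "16 0.4 0.5 0 0 0" --pt "24 0.4 0.5 0 0 0" --pt "31 0.4 0.5 0 0 0" --pt "31 0.4 0.5 0 0 0"

```text
time: 19.95
ee_pos: [582.6, 138.9, 29.8]
eef_rot: [-0.0, 1.0, -0.002, 0.0]
contact_force: [-0.5, 0.5, -0.8]
gripper_width: 0.442
grip_force: 60.5
```

```bash
python3 ins.py w
```

```text
TCP to mouth along -20.5 lateral(+left) 0.1 z 29.8 yawerr -0.52 tilt [0.01 0.01] F [-0.5  0.5 -0.8]
```

Middle is ~19 mm inside: release, retreat, close, push home.

Call:
send_rows --pt "0 0 0 0 0 0" --pt "0 0 0 0 0 0" --pt "0 0 0 0 0 0" --pt "-8 0 0 0 0 0" --pt "-18 0 0 0 0 0" --pt "-28 0 0 0 0 0" --pt "-36 0 0 0 0 0" --pt "-36 0 0 0 0 0" --fingers 58

```text
time: 20.95
ee_pos: [545.4, 139.1, 30.0]
eef_rot: [0.0, 1.0, -0.002, -0.0]
contact_force: [0.2, -0.5, 0.2]
gripper_width: 0.68
grip_force: 0.0
```

Call:
send_rows --pt "0 0 3.5 0 0 0" --pt "0 0 3.5 0 0 0" --pt "0 0 3.5 0 0 0" --pt "0 0 3.5 0 0 0" --pt "0 0 3.5 0 0 0" --pt "0 0 3.5 0 0 0" --fingers 0 --grip_force 40

```text
time: 21.7
ee_pos: [546.1, 139.1, 26.4]
eef_rot: [-0.0, 1.0, -0.002, 0.0]
contact_force: [0.1, 0.1, 0.7]
gripper_width: -0.002
grip_force: 0.0
```

Call:
send_rows --pt "6 0 0 0 0 0" --pt "12 0 0 0 0 0" --pt "16 0 0 0 0 0" --pt "20 0 0 0 0 0" --pt "23 0 0 0 0 0" --pt "25 0 0 0 0 0"

```text
time: 22.45
ee_pos: [571.1, 139.0, 26.3]
eef_rot: [-0.0, 1.0, -0.002, -0.0]
contact_force: [0.3, -1.3, -0.8]
gripper_width: 0.001
grip_force: 0.2
```

```bash
python3 ins.py w
```

```text
TCP to mouth along -32.0 lateral(+left) 0.3 z 26.3 yawerr -0.50 tilt [-0.01  0.  ] F [ 0.3 -1.3 -0.8]
```

Call:
send_rows --pt "1 0 0 0 0 0" --pt "2 0 0 0 0 0" --pt "3 0 0 0 0 0" --pt "3 0 0 0 0 0"

```text
time: 22.95
ee_pos: [574.1, 138.9, 26.3]
eef_rot: [-0.0, 1.0, -0.002, 0.0]
contact_force: [-0.1, 0.0, 0.5]
gripper_width: -0.002
grip_force: 0.0
```

Call:
send_rows --pt "1 0 0 0 0 0" --pt "2 0 0 0 0 0" --pt "2 0 0 0 0 0"

```text
time: 23.32
ee_pos: [574.7, 139.0, 26.2]
eef_rot: [0.0, 1.0, -0.002, -0.001]
contact_force: [-7.1, -0.7, 4.8]
gripper_width: -0.0
grip_force: 3.4
```

Call:
send_rows --pt "1 0 0 0 0 0" --pt "1.5 0 0 0 0 0" --pt "1.5 0 0 0 0 0"

```text
time: 23.7
ee_pos: [574.7, 139.0, 26.0]
eef_rot: [0.001, 1.0, -0.001, -0.003]
contact_force: [-12.0, -0.8, 9.5]
gripper_width: 0.001
grip_force: 6.2
```

Call:
send_rows --pt "-8 0 0 0 0 0" --pt "-22 0 0 0 0 0" --pt "-22 0 -30 0 0 0" --pt "-22 0 -75 0 0 0" --pt "-22 30 -120 0 0 0" --pt "-22 80 -150 0 0 0" --pt "-22 100 -150 0 0 0" --pt "-22 100 -150 0 0 0"

```text
time: 24.7
ee_pos: [555.5, 36.7, 176.7]
eef_rot: [0.0, 1.0, -0.004, 0.001]
contact_force: [-0.2, 0.1, 0.2]
gripper_width: 0.003
grip_force: 0.0
```

Run:
```python
from h import *
im=snap('wrist','w10')[:,:,::-1].copy(); P=np.load('pics/w10.npy'); print(P[:3,3].round(1)); S=cv2.bilateralFilter(cv2.cvtColor(im,cv2.COLOR_BGR2HSV)[:,:,1],5,40,2)
for nm,cx,cy,yaw,h,lats in(('wide',649.1,139.1,.3,46,(-14,-7,0,7,14)),('narrow',628.6,-65.5,-16.13,54,(-9,0,9))):
    a=np.radians(yaw); d=np.array([np.cos(a),np.sin(a)]); m=np.array([cx,cy])-h*d; n=np.array([-d[1],d[0]])
    for lat in lats:
        t=np.arange(-40,10,.5); uv=w2pix('wrist',np.c_[m+t[:,None]*d+lat*n,np.full(len(t),16)],P).round().astype(int)
        s=np.array([int(S[v,u]) if 0<=v<480 and 0<=u<640 else 999 for u,v in uv]); k=t[s<101]; print(nm,lat,(k.min(),k.max(),len(k)) if len(k) else s[::5])
# other things vs start, top view difference
im0=cv2.imread('pics/top0.png'); im1=snap('top','t10')[:,:,::-1]
for n,(u,v,r) in dict(tin=(262,321,26),oil=(358,333,45),eraser=(380,286,9),offcut=(450,279,12)).items():
    T=cv2.cvtColor(im0[v-r:v+r,u-r:u+r],cv2.COLOR_BGR2GRAY); I=cv2.cvtColor(np.ascontiguousarray(im1[v-r-8:v+r+8,u-r-8:u+r+8]),cv2.COLOR_BGR2GRAY)
    _,mx,_,l=cv2.minMaxLoc(cv2.matchTemplate(I,T,cv2.TM_CCOEFF_NORMED)); print(n,round(mx,2),np.array(l)-8)
```

```text
[555.5  36.7 176.7]
wide -14 (np.float64(-16.5), np.float64(-0.5), 33)
wide -7 (np.float64(-17.0), np.float64(-1.0), 33)
wide 0 (np.float64(-17.0), np.float64(-0.5), 34)
wide 7 (np.float64(-17.0), np.float64(-0.5), 34)
wide 14 (np.float64(-16.0), np.float64(0.0), 33)
narrow -9 (np.float64(-20.5), np.float64(0.5), 43)
narrow 0 (np.float64(-20.5), np.float64(0.5), 43)
narrow 9 (np.float64(-20.5), np.float64(0.5), 43)
tin 0.46 [-1 -2]
oil 0.91 [0 0]
eraser 0.96 [0 0]
offcut 0.97 [0 0]
```

Run:
```python
import cv2,numpy as np
for n in('top0','t10'):
    h=cv2.cvtColor(cv2.imread(f'pics/{n}.png'),cv2.COLOR_BGR2HSV)[280:365,220:305]; m=((h[:,:,0]>60)&(h[:,:,0]<95)&(h[:,:,1]>90)).astype(np.uint8); p=np.argwhere(m); print(n,len(p),cv2.boundingRect(m),cv2.minEnclosingCircle(p.astype(np.float32)))
```

```text
top0 64 (26, 21, 38, 41) ((40.92523193359375, 41.953269958496094), 21.134700775146484)
t10 0 (0, 0, 0, 0) ((0.0, 0.0), 0.0)
```

```bash
python3 -c "
from station import arm
print(arm.job_done())"
```

```text
the job is handed in; nothing more can be done
None
```

The job is handed in at about 25 s: the stick stone is home in the narrow case and the slip stone is home in the wide case, each pushed until it stopped against the back, and the final images show them sticking out about 21 and 17 mm (22 and 18 expected). The eraser, offcut and oilstone had not moved; the wax tin was hidden behind the arm in the last image, so I could not confirm it, but no contact force ever showed near it.

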